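# Feed a brass blank through the chute flap

### The job

A brass knob blank lies on the feed tray of the dust-tight chute. With the fingertips only, push it steadily along the tray and in under the hanging flap until it tips over the inner lip and slides down into the hopper, then draw the fingers back so that the flap swings fully shut behind it. Do not lift the blank, and leave the roll of masking tape, the felt bob and the spanner beside the chute where they are.

Things in the scene. Friction and masses are not known exactly. Their poses are not given: they have to be found in the camera images.
- feed_chute: Low sheet-steel feed chute fixed to the bench: bright tray in front, grey housing (hopper) behind. Origin at bench level on the centre line, below the flap's hinge pin. x = feed direction (level, from the tray into the housing; up to 17 degrees off straight ahead), y left, z up. Housing 122 mm wide, roof top z = 148 mm, foot flanges to y = +-81 mm, 44 mm dust spigot on its -y side at x = 76 mm.
- tray (a point): Point on the tray deck's top, on its centre line, 100 mm in front of the mouth (x = -100 mm, z = 80 mm of feed_chute). The deck is level, smooth and slippery, 236 mm wide, from x = -155 mm (open rounded front edge) to the mouth. Two upright funnel rails 22 mm high: inner faces y = +-111 mm at x = -148 mm, narrowing straight to y = +-56 mm at x = -24 mm, then parallel to the mouth.
- mouth (a point): Middle of the mouth's sill (x = 0, z = 80 mm of feed_chute, straight below the hinge pin). The mouth is 112 mm wide; a header 3 mm thick closes it from z = 137 mm up to the roof, its front face at x = -6 mm.
- lip (a point): Middle of the inner lip: the deck runs on level behind the mouth to x = 28 mm of feed_chute and ends here; from it a slippery ramp falls at 40 degrees to the back wall at x = 113 mm. The blank tips in when its centre has passed this lip and then slides down by itself.
- flap (a joint): Opening angle of the gravity flap, rad: 0 = shut, grows as its lower edge swings inward (+x of feed_chute), to 1.35 at most. A steel plate 107 mm wide with a black rubber lower edge, hung from a pin along y at x = 0, z = 138 mm of feed_chute, reaching 55 mm below it; 0.13 kg, swings freely (under 1 N at its edge), falls shut by its own weight unless something stands under it.
- flap_edge (a point): Middle of the flap's lower edge (x = 8 mm, z = 84 mm of feed_chute when shut, 4 mm above the deck).
- blank: The brass knob blank to be fed: a disc 93 mm in diameter, 17 mm thick, small bore, 0.7 to 1 kg, lying flat on the feed tray between the rails, its centre 68 to 92 mm in front of the mouth and up to 21 mm off the centre line. Origin at the centre of its underside; z along its axis, up at the start. The similar blanks stacked on the bench at the far left play no part.
- blank_mid (a point): Centre of the blank (8.5 mm above its underside).
- masking_roll: Bystander: roll of masking tape, 104 mm across, 25 mm high, lying flat on the bench to the left, level with the mouth. Origin at the centre of its underside.
- felt_bob: Bystander: felt polishing bob, a cylinder 33 mm thick lying on the bench right of the tray, 76 mm long with its spindle. Origin under its middle.
- spanner: Bystander: flat steel spanner 168 mm long, 25 mm wide, 6 mm thick, on the bench left of the tray. Origin at its middle, at bench level.
There are look-alikes about, which are no part of the job. Leave any blue look-alike of the blank alone.

How it is judged:
By the outcome, as a careful person would: the job done as asked, in the order asked, and still so for the second after the job is handed in, with the robot touching nothing.
It also fails if it takes over 38 s, if anything falls off the work surface, if the arm or the gripper's body presses on something with over 40 N, if the wrist force passes 120 N, or if a joint passes its speed limit or range.

### The arm

A 7-joint arm with a two-finger parallel gripper is mounted at the origin on a cart in front of the work surface, level with it; the furniture and walls round the work are solid. World frame = base frame: x ahead of the robot, y to its left, z up, the work surface at z = 0. Lengths are in mm, angles in rad, forces in N, time in s.
With the tool pointing down it reaches from about 400 to 925 mm from the base axis. Payload 5.6 kg.
Tool frame: the origin (TCP) lies midway between the tips of the shut fingers; the grasp point (between the pads) lies grip_point_offset behind it (grip_point_offset is the distance from the TCP to the grasp point, in mm); z points along the fingers, x is the direction in which the jaws open and shut, and the axes are right-handed (so a half turn about z gives the same grasp; the last joint's range is limited). The gripper opens to 85 mm and grips with 20 to 120 N. Pads are 22 mm wide; open, the fingers measure 114 mm over their backs; the gripper's body (76 mm by 85 mm) begins 54 mm behind the grasp point. The pads swing forward as they close: fully open they stand 13 mm farther back than shut.
Start: joints at [-0.043, 0.468, -0.012, 1.603, 0.006, 1.071, -0.056], TCP at [650.008, -0.044, 191.39] pointing down, gripper open.
Joint ranges: [-2.53, 2.53], [-0.31, 2.02], [-1.57, 1.55], [0.28, 2.44], [-1.29, 4.43], [0.15, 1.84], [-2.92, 2.92]. Speed limits (rad/s): [2.57, 2.57, 3.14, 3.14, 3.14, 3.14, 3.14].

### API

Orientations are given as a unit quaternion [w, x, y, z].
In Python, from workcell import * gives the robot as it stands.
- The arm moves only by the tool servo_tool, never from a script. Its argument "increments" is a list that holds one entry, the list of rows, each a list of 7 numbers: the shift along the world's x, y, z in units of 25 mm (1.0 is 25 mm), then the turn, a rotation vector about the world's x, y, z in units of 8 degrees (1.0 is 8 degrees), then the opening in per cent of the stroke, from 0 (shut) to 100 (fully open). A call has 1 to 20 rows; each row shifts and turns the commanded pose from where the row before left it; what a row does not reach is not made up. A row lasts 1/10 s, in which the tool goes at most 50 mm and 8.59 degrees, less where a joint would pass 70% of its speed; a pose out of reach is approached as far as the arm can. A call is refused whole if a number of a shift passes 1 or a number of a turn 1, either way. A call with a gripper value outside its range is refused whole. The fingers move at their own pace and stop on an object; "grip_force" is the grip in N (left out, the last holds). Time passes only in rows, so rows that do not move let the fingers close. It gives the time, the measured TCP pose, the force and the opening at its end, in the units of the state.
- get_state(): the state, without advancing time (a new reading comes with each control period).
- read_camera(name): name is "scene" or "side" or "wrist"; returns (picture, depth): 400x640x3 uint8, red, green, blue; 400x640 float32, mm along the optical axis (not along the pixel's ray), 0 where there is no reading.
- camera_info(name): a dict with "mtx" (3x3 intrinsics, pixels), "view" (4x4, takes a point from world to camera coordinates). Camera axes: x right, y up, looking along -z (the intrinsics and any distortion apply to the point x, -y, -z); pixel columns grow to the right and rows downward; lengths in mm; the calibration is good to about 2 mm. A picture is of the moment at which its call begins: read the wrist's pose just before it. camera_info takes no time and is no camera call; for the wrist camera it gives the pose at the moment of the call.
- hand_in(): hands the job in, once; it reports no verdict.
The state is a dict: "time_s": time; "joint_pos": joint angles; "qd": joint speeds; "joint_torque": joint torques, N m; "tcp_pos": TCP position; "tool_rot": TCP orientation; "contact_force": force on the tool from outside, world axes, zero at the start; "wrist_torque": the same for the moment, N m; "width": opening from 0.0 (shut) to 1.0 (fully open).
Only numpy, scipy, OpenCV 4.12 (cv2) and the standard library are available. Lean on these libraries where they do the work, as an engineer would, in place of code of your own. Each camera call takes 0.05 s, during which the arm holds its last target.

## Working session

There is one attempt and no reset: what is moved stays moved. The work goes in short steps, Python scripts to look and compute and a tool call to move; the robot and the scene stay as the last step left them, time stands still between calls to the robot, and variables do not carry over. Pictures are saved under pics/ and viewed, and the job is handed in when it is done.

Besides the shell and the picture viewer there is one more tool, called after "Call:" as a command line: name --argument value ..., lists and objects as JSON in quotes. servo_tool: Moves the arm, as the interface text tells. Its arguments: {"type":"object","properties":{"increments":{"type":"array"},"grip_force":{"type":"number"}},"required":["increments"]}

```bash
mkdir -p pics; ls; cat > h.py <<'E'
from workcell import *
import numpy as np, cv2
def snap(n,tag):
    info=camera_info(n); p,d=read_camera(n)
    cv2.imwrite(f'pics/{tag}.png',p[:,:,::-1]); np.savez(f'pics/{tag}.npz',p=p,d=d,m=np.array(info['mtx']),v=np.array(info['view']))
    return info
def pt(tag,u,v,z=None,r=1):
    f=np.load(f'pics/{tag}.npz'); K=f['m'];V=f['v'];d=f['d']
    w=d[int(v)-r:int(v)+r+1,int(u)-r:int(u)+r+1]; dd=np.median(w[w>0]) if (w>0).any() else 0
    ray=np.linalg.inv(K)@[u,v,1]; ray=ray*[1,-1,-1]
    Vi=np.linalg.inv(V)
    if z is None: return (Vi@np.r_[ray*dd,1])[:3]
    o=Vi[:3,3]; r_=Vi[:3,:3]@ray; return o+r_*(z-o[2])/r_[2]
def px(tag,P):
    f=np.load(f'pics/{tag}.npz'); c=f['v']@np.r_[P,1]; q=f['m']@(c[:3]*[1,-1,-1]); return q[:2]/q[2]
E
python3 - <<'E'
from h import *
for n in ['scene','side','wrist']:
    i=snap(n,n+'0'); print(n,[k for k in i],np.round(np.linalg.inv(i['view'])[:3,3]))
print(get_state())
E
```

```text
pics
scene ['mtx', 'view'] [ 109. -547.  918.]
side ['mtx', 'view'] [-430. -509.  623.]
wrist ['mtx', 'view'] [650.  70. 373.]
{'time_s': 0.15, 'joint_pos': array([-0.04297428,  0.4681649 , -0.01157606,  1.60337372,  0.00601401,
        1.0714084 , -0.0562944 ]), 'qd': array([ 0.00067409, -0.00310008, -0.00010361, -0.00184816,  0.00030961,
       -0.00240052,  0.00034581]), 'joint_torque': array([ 7.85188859e-04, -5.32791960e+01,  2.14623066e-02, -2.51555961e+01,
        1.13295941e-02,  5.56105006e-03, -3.78186076e-05]), 'tcp_pos': array([ 6.49539165e+02, -1.03364369e-01,  1.90679548e+02]), 'tool_rot': array([ 6.31308118e-05,  9.99999781e-01, -5.12887058e-05, -6.57449308e-04]), 'contact_force': array([-0.57907469, -0.13512319,  0.31170302]), 'wrist_torque': array([0.03802519, 0.01937243, 0.02548623]), 'width': 1.001234334239092}
```

View pics/scene0.png

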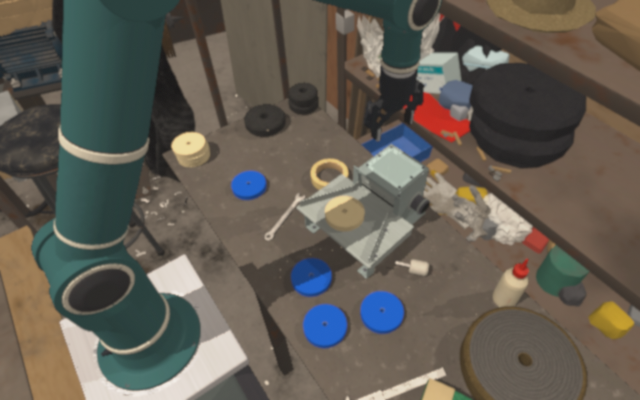

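View pics/side0.png

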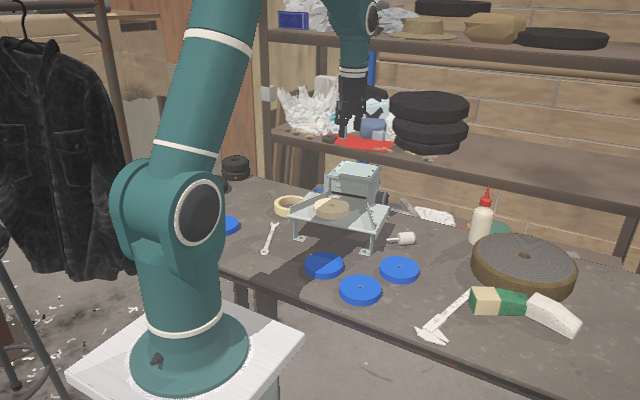

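View pics/wrist0.png

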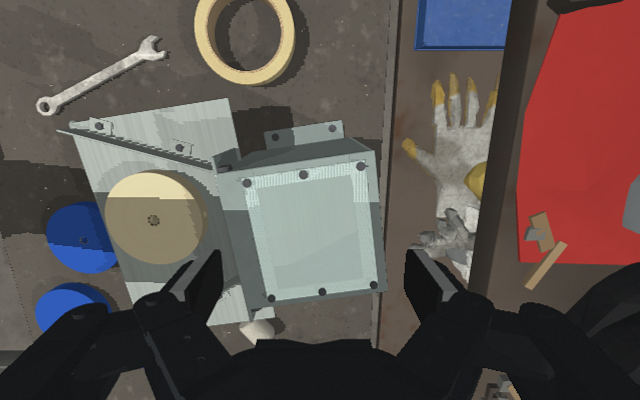

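Candidates: a tan/brass disc on the tray (wrist 153,217; scene 345,212), blue discs on the bench (wrist 83,238 and 75,310; scene 312,277, 325,325, 382,312, 249,184), and stacked blanks at far left (scene 190,148). I choose the brass disc on the tray and check it close up.

```bash
python3 - <<'E'
from h import *
im=cv2.imread('pics/wrist0.png')
cv2.imwrite('pics/w0c.png',cv2.resize(im[85:345,40:400],None,fx=2.2,fy=2.2,interpolation=cv2.INTER_CUBIC))
for n,u,v in [('blank',165,200),('blank',130,230),('deck',140,150),('deck',215,250),('roof',260,280),('roof',350,280),('roof',300,200)]: print(n,np.round(pt('wrist0',u,v),1))
E
```

```text
blank [510.7  -7.6  97.4]
blank [472.9 -37.6  97.4]
deck [495.5  39.2  99.3]
deck [606.7  11.9 248.9]
roof [605.4 -63.4 145.7]
roof [680.3 -62.2 147.5]
roof [639.8   6.5 147.6]
```

View pics/w0c.png

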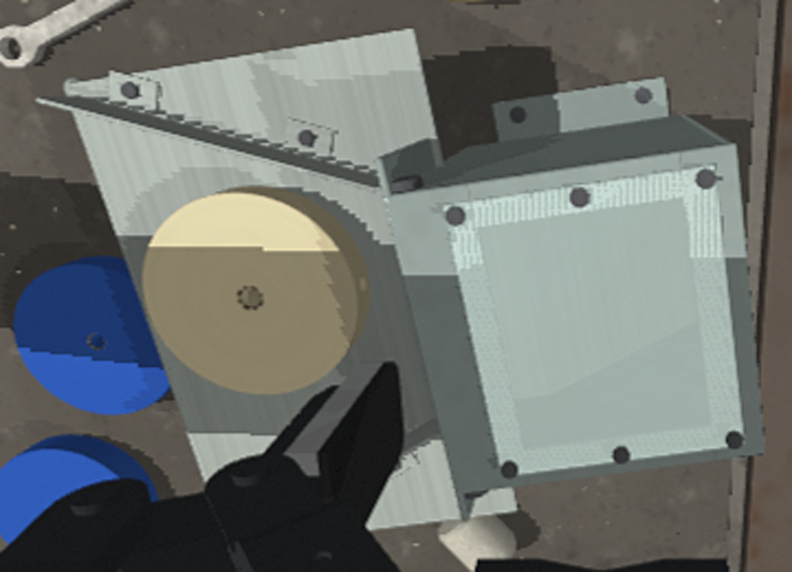

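```bash
python3 - <<'E'
from h import *
def c(x,y,z): return pt('wrist0',40+x/2.2,85+y/2.2,z)
B=[c(*p,150) for p in [(456,215),(580,197),(706,178),(509,469),(621,455),(734,439)]]
for b in B: print(np.round(b,1))
for a,b in [(0,2),(3,5)]: 
    d=B[b]-B[a]; print('yaw',np.degrees(np.arctan2(d[1],d[0])),np.linalg.norm(d))
for a,b in [(3,0),(4,1),(5,2)]:
    d=B[b]-B[a]; print('yawy',np.degrees(np.arctan2(-d[0],d[1])),np.linalg.norm(d))
print('centre',np.mean(B,0))
f1,f2=c(75,110,80),c(200,470,80); d=f1-f2; print('front',f1,f2,np.degrees(np.arctan2(-d[0],d[1])))
bl=c(413,30,80);print('deck back left',bl)
rf,rr=c(388,197,148),c(465,517,148);d=rf-rr;print('roof front',rf,rr,np.degrees(np.arctan2(-d[0],d[1])),np.linalg.norm(d))
print('roof back',c(735,145,148),c(763,452,148))
print('bore',c(250,297,97))
# blank outline by extremes
print([np.round(c(*p,97),1) for p in [(143,280),(250,190),(265,394),(360,295)]])
E
```

```text
[600.7  20.6 150. ]
[642.8  26.8 150. ]
[685.   33.2 150. ]
[615.  -77.9 150. ]
[657.4 -71.8 150. ]
[699.5 -64.9 150. ]
yaw 8.532951695337598 85.21730613416236
yaw 8.683657225484852 85.55387526400533
yawy 8.261336839730197 99.46561396447946
yawy 8.407167574268378 99.62781441575198
yawy 8.454865838107402 99.23955572427967
centre [650.05863458 -22.32870611 150.        ]
front [424.57448008  51.08878127  80.        ] [ 449.48591987 -124.95635106   80.        ] 8.054220693401355
deck back left [571.84140184  83.52416948  80.        ]
roof front [577.46956396  26.39160424 148.        ] [ 596.62052522 -100.65412618  148.        ] 8.572265737828731 128.48103725073778
roof back [694.43299557  43.94229736 148.        ] [711.26977783 -71.68187446 148.        ]
bore [496.97367686 -27.5753853   97.        ]
[array([451.8, -19.8,  97. ]), array([503.7,  19.5,  97. ]), array([497.1, -74.2,  97. ]), array([545. , -26.6,  97. ])]
```

```bash
python3 - <<'E'
import workcell
print({k:getattr(workcell,k) for k in dir(workcell) if 'grip' in k.lower() or 'off' in k.lower()}, [k for k in dir(workcell) if not k.startswith('__')][:40])
E
```

```text
{'grip_point_offset': 18.700000000000003} ['MotionError', 'camera_info', 'get_state', 'grip_point_offset', 'hand_in', 'read_camera']
```

Call:
servo_tool --increments '[[[-0.63, -0.108, 0, 0, 0, -0.728, 45], [-0.63, -0.108, 0, 0, 0, -0.728, 45], [-0.63, -0.108, 0, 0, 0, -0.728, 45], [-0.63, -0.108, 0, 0, 0, -0.728, 45], [-0.63, -0.108, 0, 0, 0, -0.728, 45], [-0.63, -0.108, 0, 0, 0, -0.728, 45], [-0.63, -0.108, 0, 0, 0, -0.728, 45], [-0.63, -0.108, 0, 0, 0, -0.728, 45], [-0.63, -0.108, 0, 0, 0, -0.728, 45], [-0.63, -0.108, 0, 0, 0, -0.728, 45], [-0.63, -0.108, 0, 0, 0, -0.728, 45], [-0.63, -0.108, 0, 0, 0, -0.728, 45], [-0.63, -0.108, 0, 0, 0, -0.728, 45], [-0.63, -0.108, 0, 0, 0, -0.728, 45], [0, 0, 0, 0, 0, 0, 45], [0, 0, 0, 0, 0, 0, 45]]]'

```text
time_s: 1.75
tcp_pos: [430.1, -37.7, 191.7]
tool_rot: [-0.0, 0.758, -0.652, 0.0]
contact_force: [0.1, -0.4, -1.0]
width: 0.449
```

```bash
python3 - <<'E'
from h import *
snap('wrist','wrist1')
s=get_state();print(s['tcp_pos'],s['joint_pos'])
O=np.array([590.7,-31.1,0]);f=np.array([.989,.147,0]);l=np.array([-.147,.989,0])
for n,P in [('mouth',O+[0,0,80]),('deckL',O-155*f+118*l+[0,0,80]),('deckR',O-155*f-118*l+[0,0,80]),('bore',O-92*f+17*l+[0,0,97])]: print(n,px('wrist1',P))
E
```

```text
[430.35656009 -37.65310408 191.60770247] [-0.19118795  0.08685949  0.21343888  2.12043744 -0.02285939  0.93544289
 -1.38578804]
mouth [334.63965215   3.67856355]
deckL [211.42041284 182.49356299]
deckR [451.07394568 183.02951947]
bore [314.27706437 116.46150631]
```

View pics/wrist1.png

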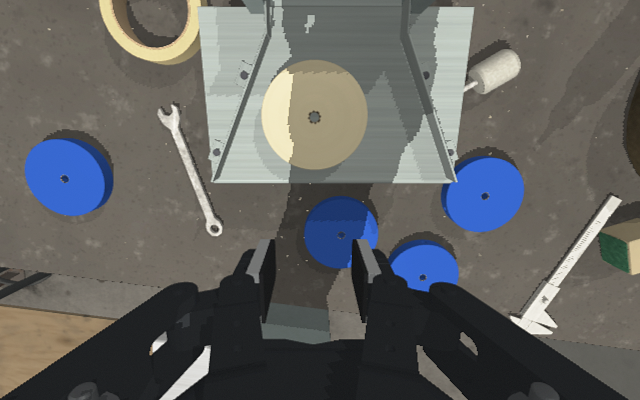

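The wrist view shows the brass blank's bore at (314,117), where predicted, and the finger gap centred at about 315. The deck's front corners are at (213,182) and (456,182), so the centre line lies about 1.5 mm right of my fit. Now I descend behind the blank.

Call:
servo_tool --increments '[[[0, 0, -0.6, 0, 0, 0, 45], [0, 0, -0.7, 0, 0, 0, 45], [0, 0, -0.7, 0, 0, 0, 45], [0, 0, -0.7, 0, 0, 0, 45], [0, 0, -0.6, 0, 0, 0, 45], [0, 0, -0.5, 0, 0, 0, 45], [0, 0, -0.3, 0, 0, 0, 45], [0, 0, -0.2, 0, 0, 0, 45], [0, 0, 0, 0, 0, 0, 45], [0, 0, 0, 0, 0, 0, 45]]]'

```text
time_s: 2.8
tcp_pos: [430.0, -37.9, 84.2]
tool_rot: [-0.0, 0.757, -0.653, 0.0]
contact_force: [0.1, -0.4, 0.0]
width: 0.45
```

```bash
python3 - <<'E'
from h import *
snap('wrist','wrist2');snap('side','side2')
s=get_state();print(s['tcp_pos'],s['contact_force'])
im=cv2.imread('pics/side2.png');cv2.imwrite('pics/s2c.png',cv2.resize(im[150:270,260:430],None,fx=4.5,fy=4.5,interpolation=cv2.INTER_CUBIC))
E
```

```text
[430.06522958 -37.81401014  84.40374159] [-0.56356056 -0.59773497  0.47002028]
```

View pics/s2c.png

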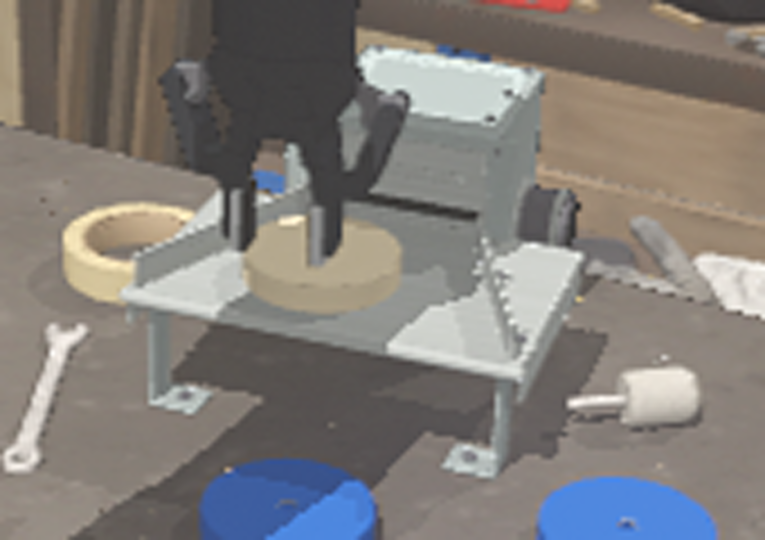

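View pics/wrist2.png

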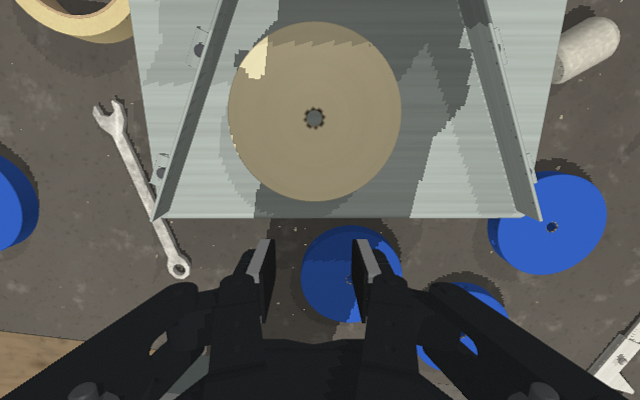

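```bash
python3 - <<'E'
from h import *
C=np.array([430,-37.8,0]);j=np.array([.147,-.989,0])
for z in (84,90,96,102):
  for k in (-1,1):
    for dx in (-11,11):
      p=px('side2',C+j*k*19+np.array([.989,.147,0])*dx+[0,0,z]); print(z,k,dx,np.round((p-[260,150])*4.5))
for uv in [(328,205),(330,202),(312,200),(313,196)]: print(uv,np.round(pt('side2',*uv,r=0),1))
E
```

```text
84 -1 -11 [240. 321.]
84 -1 11 [254. 303.]
84 1 -11 [304. 334.]
84 1 11 [318. 316.]
90 -1 -11 [240. 311.]
90 -1 11 [255. 294.]
90 1 -11 [304. 324.]
90 1 11 [318. 307.]
96 -1 -11 [240. 302.]
96 -1 11 [255. 285.]
96 1 -11 [305. 315.]
96 1 11 [318. 297.]
102 -1 -11 [240. 292.]
102 -1 11 [255. 275.]
102 1 -11 [305. 305.]
102 1 11 [319. 288.]
(328, 205) [422.5 -57.7 136.8]
(330, 202) [421.7 -63.3 146.6]
(312, 200) [414.8 -17.1 143.1]
(313, 196) [417.9 -18.  152.9]
```

```bash
python3 - <<'E'
from h import *
f=np.load('pics/side2.npz');K=f['m'];V=np.linalg.inv(f['v']);d=f['d']
v,u=np.mgrid[180:235,290:345];dd=d[180:235,290:345]
r=np.stack([u,v,np.ones_like(u)],-1)@np.linalg.inv(K).T*[1,-1,-1]*dd[...,None]
P=r@V[:3,:3].T+V[:3,3]
for c in (312,315,326,328,330,332,334,336):
  print(c,[tuple(np.round(P[vv-180,c-290]).astype(int)) for vv in range(196,216,2)])
E
```

```text
312 [(np.int64(414), np.int64(-17), np.int64(154)), (np.int64(415), np.int64(-17), np.int64(148)), (np.int64(415), np.int64(-17), np.int64(143)), (np.int64(415), np.int64(-17), np.int64(138)), (np.int64(417), np.int64(-16), np.int64(131)), (np.int64(496), np.int64(30), np.int64(79)), (np.int64(483), np.int64(23), np.int64(80)), (np.int64(471), np.int64(16), np.int64(82)), (np.int64(465), np.int64(12), np.int64(79)), (np.int64(455), np.int64(6), np.int64(80))]
315 [(np.int64(426), np.int64(-19), np.int64(150)), (np.int64(428), np.int64(-18), np.int64(143)), (np.int64(428), np.int64(-18), np.int64(138)), (np.int64(430), np.int64(-17), np.int64(131)), (np.int64(431), np.int64(-16), np.int64(125)), (np.int64(469), np.int64(5), np.int64(97)), (np.int64(462), np.int64(1), np.int64(96)), (np.int64(457), np.int64(-2), np.int64(93)), (np.int64(457), np.int64(-2), np.int64(87)), (np.int64(454), np.int64(-4), np.int64(83))]
326 [(np.int64(558), np.int64(22), np.int64(85)), (np.int64(527), np.int64(4), np.int64(97)), (np.int64(510), np.int64(-5), np.int64(100)), (np.int64(504), np.int64(-8), np.
[... 1943 characters left out ...]
)), (np.int64(497), np.int64(-36), np.int64(96)), (np.int64(483), np.int64(-43), np.int64(98)), (np.int64(471), np.int64(-50), np.int64(100)), (np.int64(461), np.int64(-55), np.int64(99)), (np.int64(460), np.int64(-55), np.int64(94))]
336 [(np.int64(584), np.int64(3), np.int64(80)), (np.int64(539), np.int64(-20), np.int64(98)), (np.int64(531), np.int64(-24), np.int64(96)), (np.int64(519), np.int64(-30), np.int64(97)), (np.int64(507), np.int64(-36), np.int64(98)), (np.int64(499), np.int64(-41), np.int64(97)), (np.int64(486), np.int64(-48), np.int64(98)), (np.int64(476), np.int64(-53), np.int64(98)), (np.int64(465), np.int64(-58), np.int64(99)), (np.int64(-430), np.int64(-509), np.int64(623))]
```

```bash
python3 - <<'E'
from h import *
for t in ('wrist1','wrist2'):
  f=np.load(f'pics/{t}.npz'); Vi=np.linalg.inv(f['v']); print(t,np.round(Vi[:3,3],1),np.round(-Vi[:3,2],3),f['m'][0,0])
  print(' blank',np.round(pt(t,300,105),1),' deck',np.round(pt(t,300 if t=='wrist2' else 380, 210 if t=='wrist2' else 165),1))
  for uv in [(265,245),(265,255),(258,275),(366,245),(372,255),(265,290)]: print(uv,np.round(pt(t,*uv,r=0),1))
snap('scene','scene2');snap('side','side3')
im=cv2.imread('pics/scene2.png');cv2.imwrite('pics/c2c.png',cv2.resize(im[120:300,240:460],None,fx=3.5,fy=3.5,interpolation=cv2.INTER_CUBIC))
print(abs(cv2.imread('pics/side3.png').astype(int)-cv2.imread('pics/side2.png')).max(), get_state()['tcp_pos'],get_state()['time_s'],get_state()['joint_pos'])
E
```

```text
wrist1 [498.7 -26.6 374. ] [-0.269 -0.04  -0.962] 305.25215097258285
 blank [504.8 -14.1  97.2]  deck [461.8 -97.7  79.9]
(265, 245) [438.3 -13.3 244.5]
(265, 255) [438.7 -14.9 255.2]
(258, 275) [437.9 -14.7 270.7]
(366, 245) [445.3 -59.2 244.8]
(372, 255) [445.9 -59.7 256.1]
(265, 290) [430.  -17.8 267.7]
wrist2 [498.7 -26.9 266.5] [-0.269 -0.04  -0.962] 305.25215097258285
 blank [502.4 -19.3  97.1]  deck [439.  -27.2  79.6]
(265, 245) [438.4 -13.5 137.2]
(265, 255) [438.8 -15.1 147.9]
(258, 275) [437.5 -14.8 162.6]
(366, 245) [444.7 -59.7 136.1]
(372, 255) [445.7 -60.  148.4]
(265, 290) [429.4 -17.8 159.4]
109 [429.91111528 -37.82574432  84.35613991] 3.0 [-0.1676436   0.26419623  0.2019982   2.21769058 -0.08508695  0.66556586
 -1.32854229]
```

View pics/c2c.png

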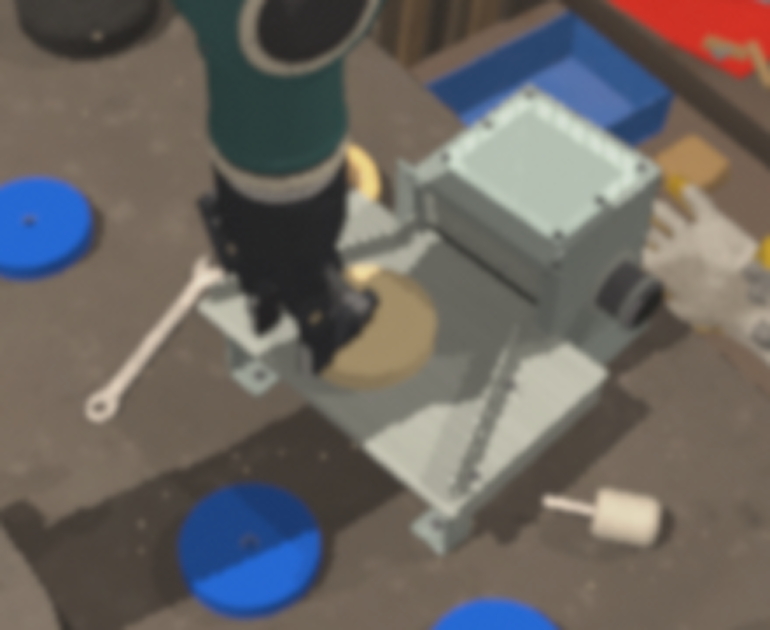

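```bash
python3 - <<'E'
from h import *
f=np.load('pics/wrist2.npz');d=f['d']
for uv in [(320,345),(320,360),(320,390),(280,350),(380,290),(240,290),(266,242),(268,240),(362,240),(272,250)]: print(uv,np.round(pt('wrist2',*uv,r=0),1))
im=cv2.imread('pics/wrist2.png');cv2.imwrite('pics/w2c.png',cv2.resize(im[200:400,200:440],None,fx=3,fy=3,interpolation=cv2.INTER_CUBIC))
C=np.array([430,-37.8,0])
for z in (84,103,128): print(z,px('wrist2',C+[0,0,z]),px('side3',C+[0,0,z]))
E
```

```text
(320, 345) [441.2 -37.3 199.6]
(320, 360) [442.  -37.  205.5]
(320, 390) [441.9 -36.8 213.9]
(280, 350) [440.4 -27.  202.2]
(380, 290) [446.1 -57.3 176.5]
(240, 290) [438.9 -10.9 175.9]
(266, 242) [437.8 -13.3 132.6]
(268, 240) [438.1 -14.  130.6]
(362, 240) [445.  -58.5 131.3]
(272, 250) [436.2 -16.9 136.9]
84 [314.21809976 227.76803474] [321.97733547 220.75477628]
103 [314.3304755  239.52888144] [322.11827485 214.06084816]
128 [314.51945812 259.30713263] [322.30698539 205.09802471]
```

View pics/w2c.png

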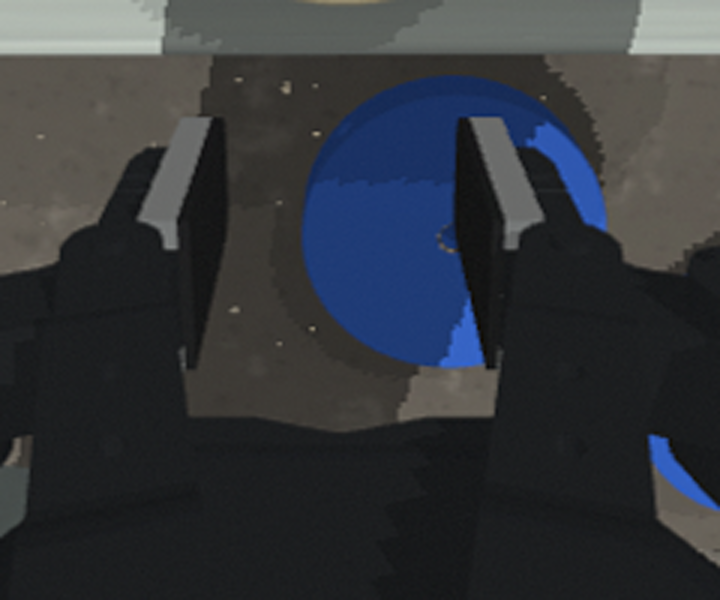

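View pics/side3.png

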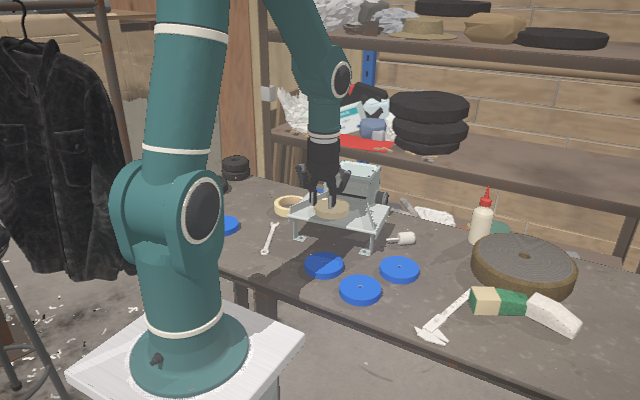

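The cameras disagree with the reported TCP. Both side and wrist depth put the visible fingertips at z of about 128 (side crop 318,265; wrist 268,240), while the TCP reads 84. About 5 mm of that is swing. I trust the cameras and go down in small steps.

Call:
servo_tool --increments '[[[0, 0, -0.3, 0, 0, 0, 45], [0, 0, -0.3, 0, 0, 0, 45], [0, 0, -0.3, 0, 0, 0, 45], [0, 0, -0.2, 0, 0, 0, 45], [0, 0, -0.2, 0, 0, 0, 45], [0, 0, 0, 0, 0, 0, 45], [0, 0, 0, 0, 0, 0, 45]]]'

```text
time_s: 3.7
tcp_pos: [429.5, -37.9, 51.3]
tool_rot: [0.0, 0.757, -0.653, -0.0]
contact_force: [0.1, -0.0, -0.2]
width: 0.45
```

```bash
python3 - <<'E'
from h import *
snap('wrist','wrist4');snap('side','side4')
s=get_state();print(s['tcp_pos'],s['contact_force'],s['joint_pos'])
im=cv2.imread('pics/side4.png');cv2.imwrite('pics/s4c.png',cv2.resize(im[150:270,260:430],None,fx=4.5,fy=4.5,interpolation=cv2.INTER_CUBIC))
f=np.load('pics/side4.npz')
for c in (312,315,328,330,332): print(c,[tuple(np.round(pt('side4',c,v,r=0)).astype(int).tolist()) for v in range(204,226,2)])
for uv in [(266,242),(268,240),(362,240),(272,250)]: print(uv,np.round(pt('wrist4',*uv,r=0),1))
E
```

```text
[429.723337   -37.85839415  51.55801703] [-0.24978263 -0.00749282 -0.625875  ] [-0.15365658  0.32979792  0.18889192  2.23609383 -0.11058651  0.58356709
 -1.30553576]
312 [(418, -15, 130), (414, -18, 127), (414, -18, 122), (412, -19, 117), (413, -18, 111), (415, -17, 104), (412, -19, 101), (434, -6, 81), (429, -10, 79), (428, -10, 74), (533, 51, -1)]
315 [(427, -19, 127), (428, -18, 121), (427, -19, 116), (427, -19, 111), (431, -16, 102), (429, -18, 98), (447, -8, 81), (440, -12, 80), (431, -17, 80), (427, -19, 77), (535, 42, 1)]
328 [(420, -59, 141), (487, -24, 97), (421, -59, 130), (421, -59, 124), (417, -61, 121), (421, -59, 113), (421, -59, 108), (421, -59, 102), (421, -59, 96), (438, -51, 81), (435, -52, 76)]
330 [(422, -63, 141), (417, -66, 139), (422, -64, 131), (420, -65, 126), (423, -63, 119), (425, -63, 112), (424, -63, 107), (421, -65, 104), (423, -64, 97), (442, -54, 79), (438, -57, 76)]
332 [(419, -70, 144), (421, -69, 138), (423, -68, 131), (426, -67, 124), (425, -68, 119), (424, -69, 115), (425, -68, 109), (426, -68, 102), (450, -55, 82), (445, -59, 80), (435, -64, 80)]
(266, 242) [438.2 -13.6 101.5]
(268, 240) [437.6 -14.   97.6]
(362, 240) [444.7 -58.4  98.8]
(272, 250) [435.7 -17.  103.9]
```

View pics/s4c.png

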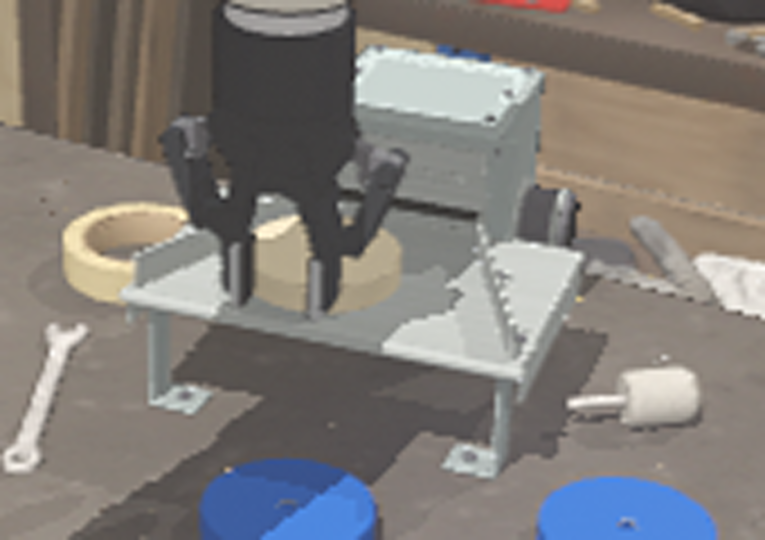

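View pics/wrist4.png

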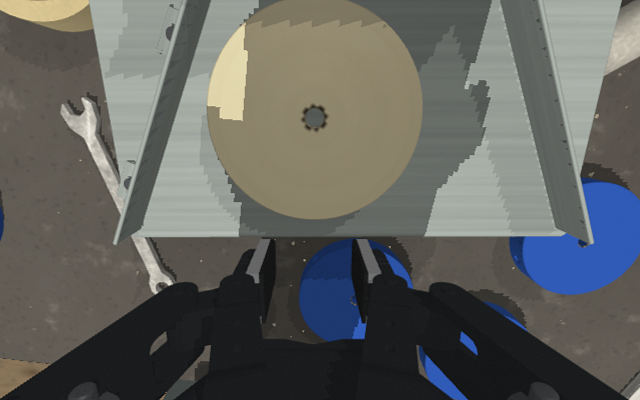

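The tips are now at z of about 95, still just outside the deck edge (wrist row 238). I lower the last 9 mm and make first contact.

Call:
servo_tool --increments '[[[0, 0, -0.2, 0, 0, 0, 45], [0, 0, -0.16, 0, 0, 0, 45], [0, 0, 0, 0, 0, 0, 45], [0.2, 0.03, 0, 0, 0, 0, 45], [0.2, 0.03, 0, 0, 0, 0, 45], [0.2, 0.03, 0, 0, 0, 0, 45], [0.2, 0.03, 0, 0, 0, 0, 45], [0, 0, 0, 0, 0, 0, 45], [0, 0, 0, 0, 0, 0, 45]]]'

```text
time_s: 4.7
tcp_pos: [449.8, -34.8, 42.3]
tool_rot: [-0.0, 0.757, -0.653, 0.0]
contact_force: [-0.8, 0.1, -0.7]
width: 0.448
```

```bash
python3 - <<'E'
from h import *
snap('wrist','wrist5');snap('side','side5')
s=get_state();print(s['tcp_pos'],s['contact_force'])
a=cv2.imread('pics/side5.png')[150:270,260:430];b=cv2.imread('pics/wrist5.png')[0:300,150:480]
cv2.imwrite('pics/s5c.png',cv2.resize(a,None,fx=4,fy=4,interpolation=cv2.INTER_CUBIC));cv2.imwrite('pics/w5c.png',cv2.resize(b,None,fx=1.9,fy=1.9))
for uv in [(268,240),(362,240)]: print(uv,np.round(pt('wrist5',*uv,r=0),1))
E
```

```text
[449.77447493 -34.79660422  42.40911283] [-0.8696957   0.16941596 -0.86143217]
(268, 240) [461.4 -11.7  96.6]
(362, 240) [467.6 -53.8  96.5]
```

View pics/s5c.png

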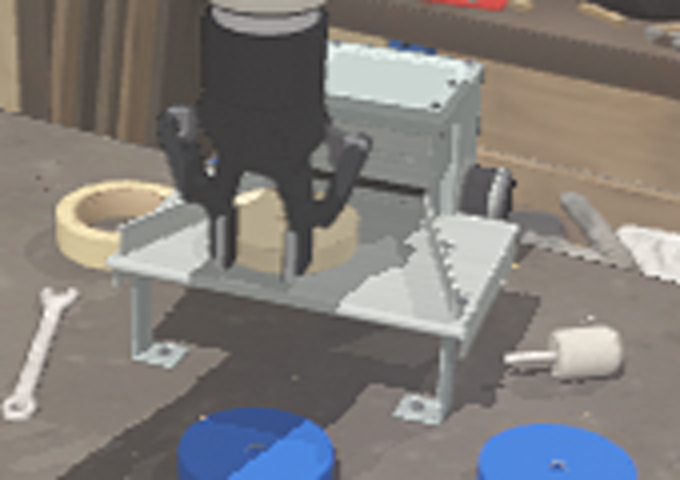

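View pics/w5c.png

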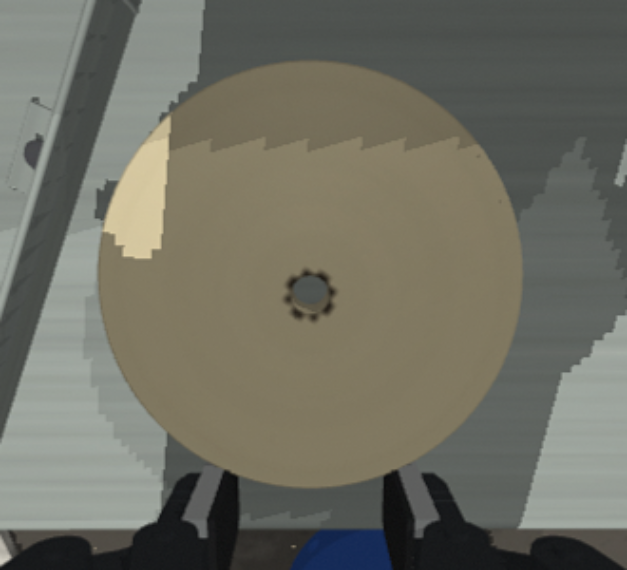

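The wrist crop shows both fingertips cradling the blank's rear rim at about (230,475) and (395,475), symmetric about the bore at (310,293). Now the steady diagonal push to the centre line.

Call:
servo_tool --increments '[[[0.15, 0, 0, 0, 0, 0, 45], [0.18, -0.02, 0, 0, 0, 0, 45], [0.18, -0.02, 0, 0, 0, 0, 45], [0.18, -0.02, 0, 0, 0, 0, 45], [0.18, -0.02, 0, 0, 0, 0, 45], [0.18, -0.02, 0, 0, 0, 0, 45], [0.18, -0.02, 0, 0, 0, 0, 45], [0.18, -0.02, 0, 0, 0, 0, 45], [0.18, -0.02, 0, 0, 0, 0, 45], [0.18, -0.02, 0, 0, 0, 0, 45], [0.18, -0.02, 0, 0, 0, 0, 45], [0.18, -0.02, 0, 0, 0, 0, 45], [0.18, -0.02, 0, 0, 0, 0, 45], [0.18, -0.02, 0, 0, 0, 0, 45], [0.15, -0.02, 0, 0, 0, 0, 45], [0, 0, 0, 0, 0, 0, 45]]]'

```text
time_s: 6.4
tcp_pos: [516.6, -42.0, 42.5]
tool_rot: [-0.0, 0.757, -0.653, 0.001]
contact_force: [-0.9, 0.7, -0.8]
width: 0.448
```

```bash
python3 - <<'E'
from h import *
snap('wrist','wrist6');snap('side','side6')
s=get_state();print(s['tcp_pos'],s['contact_force'],s['joint_pos'])
a=cv2.imread('pics/side6.png')[150:270,260:430]
cv2.imwrite('pics/s6c.png',cv2.resize(a,None,fx=4,fy=4,interpolation=cv2.INTER_CUBIC))
E
```

```text
[516.54416581 -41.94224206  42.57824653] [ 0.67495771 -0.03709996 -0.28360571] [-0.13245595  0.46168892  0.18224385  2.04318084 -0.13425787  0.64572078
 -1.28488833]
```

View pics/s6c.png

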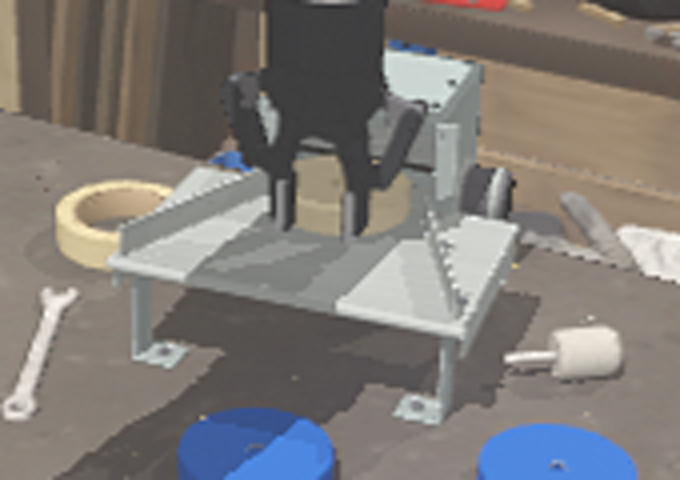

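View pics/wrist6.png

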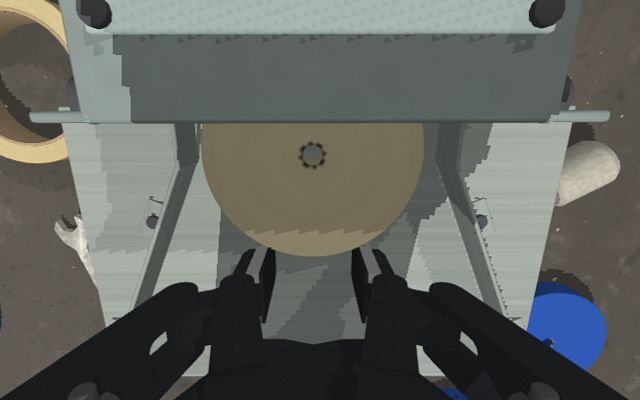

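The blank is now in the mouth, bore at (313,155), about 2 mm left of centre between the parallel rails (199 and 437). I continue the push and tilt the gripper's body back about 12° to clear the roof and header.

Call:
servo_tool --increments '[[[0.2, 0.02, 0.01, 0.027, -0.185, 0, 45], [0.2, 0.02, 0.01, 0.027, -0.185, 0, 45], [0.2, 0.02, 0.01, 0.027, -0.185, 0, 45], [0.2, 0.02, 0.01, 0.027, -0.185, 0, 45], [0.2, 0.02, 0.01, 0.027, -0.185, 0, 45], [0.2, 0.02, 0.01, 0.027, -0.185, 0, 45], [0.2, 0.02, 0.01, 0.027, -0.185, 0, 45], [0.2, 0.02, 0.01, 0.027, -0.185, 0, 45], [0, 0, 0, 0, 0, 0, 45]]]'

```text
time_s: 7.4
tcp_pos: [555.4, -38.2, 44.5]
tool_rot: [-0.079, 0.753, -0.65, 0.069]
contact_force: [-1.8, -0.4, -1.0]
width: 0.451
```

```bash
python3 - <<'E'
from h import *
snap('wrist','wrist7');snap('side','side7')
s=get_state();print(s['tcp_pos'],s['contact_force'],s['joint_pos'])
a=cv2.imread('pics/side7.png')[150:270,260:430]
cv2.imwrite('pics/s7c.png',cv2.resize(a,None,fx=4,fy=4,interpolation=cv2.INTER_CUBIC))
for uv in [(268,240),(362,240),(268,244),(362,244)]: print(uv,np.round(pt('wrist7',*uv,r=0),1))
E
```

```text
[555.3715154  -38.06042158  44.50117509] [-2.3620295  -0.40668964 -1.66402188] [-0.0611812   0.42851807  0.11066504  2.11637327 -0.21345904  0.40119208
 -1.20030761]
(268, 240) [554.8 -16.3  97.4]
(362, 240) [560.5 -60.1  93.5]
(268, 244) [553.2 -16.7  98.4]
(362, 244) [559.2 -59.7  97. ]
```

View pics/s7c.png

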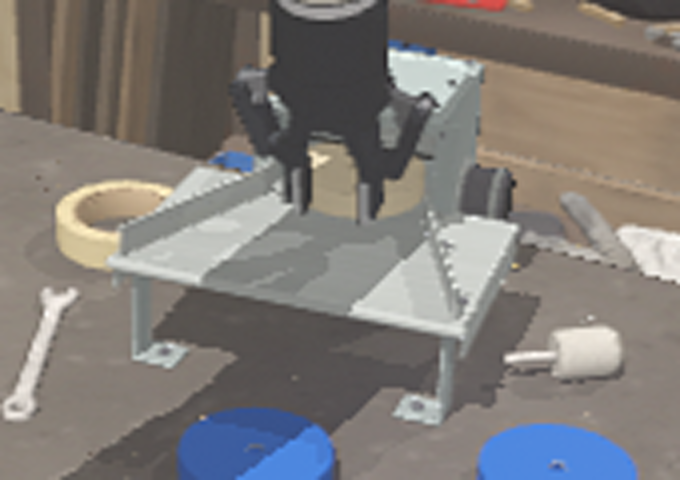

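View pics/wrist7.png

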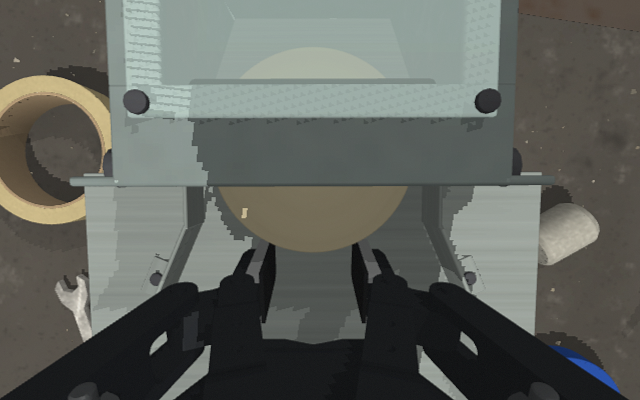

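The wrist view through the clear roof shows the blank centred (313 against the chute middle at 313), with the flap edge resting on it at row 82. The blank's centre is about 9 mm past the mouth, so another 28 mm is needed to pass the lip.

Call:
servo_tool --increments '[[[0.14, 0.021, 0, 0, 0, 0, 45], [0.14, 0.021, 0, 0, 0, 0, 45], [0.14, 0.021, 0, 0, 0, 0, 45], [0.14, 0.021, 0, 0, 0, 0, 45], [0.14, 0.021, 0, 0, 0, 0, 45], [0.14, 0.021, 0, 0, 0, 0, 45], [0.14, 0.021, 0, 0, 0, 0, 45], [0.14, 0.021, 0, 0, 0, 0, 45], [0, 0, 0, 0, 0, 0, 45], [0, 0, 0, 0, 0, 0, 45]]]'

```text
time_s: 8.5
tcp_pos: [584.9, -33.5, 44.9]
tool_rot: [-0.08, 0.753, -0.649, 0.069]
contact_force: [-0.7, -0.4, -0.2]
width: 0.449
```

```bash
python3 - <<'E'
from h import *
snap('wrist','wrist8')
s=get_state();print(s['tcp_pos'],s['contact_force'])
for uv in [(268,240),(362,240)]: print(uv,np.round(pt('wrist8',*uv,r=0),1))
E
```

```text
[584.53847413 -33.51499861  44.75488893] [0.44657498 0.02651648 0.28030258]
(268, 240) [594.6 -17.4 145.8]
(362, 240) [598.8 -45.6 145.8]
```

View pics/wrist8.png

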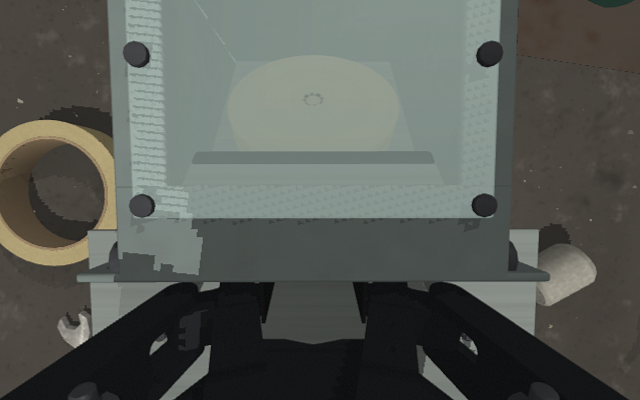

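Through the window the blank shows as a tilted ellipse at (313,100), down on the ramp past the flap edge (row 157). I draw the fingers straight back, then up clear of the tray.

Call:
servo_tool --increments '[[[-0.2, -0.03, 0, 0, 0, 0, 45], [-0.35, -0.052, 0, 0, 0, 0, 45], [-0.4, -0.059, 0, 0, 0, 0, 45], [-0.4, -0.059, 0, 0, 0, 0, 45], [-0.4, -0.059, 0, 0, 0, 0, 45], [-0.4, -0.059, 0, 0, 0, 0, 45], [-0.4, -0.059, 0.1, 0, 0, 0, 45], [-0.4, -0.059, 0.3, 0, 0, 0, 45], [-0.3, -0.04, 0.5, 0, 0, 0, 45], [-0.1, 0, 0.6, 0, 0, 0, 45], [0, 0, 0.6, 0, 0, 0, 45], [0, 0, 0.6, 0, 0, 0, 45], [0, 0, 0.6, 0, 0, 0, 45], [0, 0, 0.4, 0, 0, 0, 45], [0, 0, 0, 0, 0, 0, 45], [0, 0, 0, 0, 0, 0, 45], [0, 0, 0, 0, 0, 0, 45]]]'

```text
time_s: 10.25
tcp_pos: [499.1, -45.5, 136.2]
tool_rot: [-0.078, 0.753, -0.649, 0.068]
contact_force: [0.1, 0.9, -0.3]
width: 0.452
```

```bash
python3 - <<'E'
from h import *
snap('wrist','wrist9');snap('side','side9');snap('scene','scene9')
s=get_state();print(s['time_s'],s['tcp_pos'],s['contact_force'])
a=cv2.imread('pics/side9.png')[150:270,230:430]
cv2.imwrite('pics/s9c.png',cv2.resize(a,None,fx=4,fy=4,interpolation=cv2.INTER_CUBIC))
E
```

```text
10.4 [499.27145074 -45.55140076 136.16955706] [ 0.50579386  0.06650427 -0.63050922]
```

View pics/s9c.png

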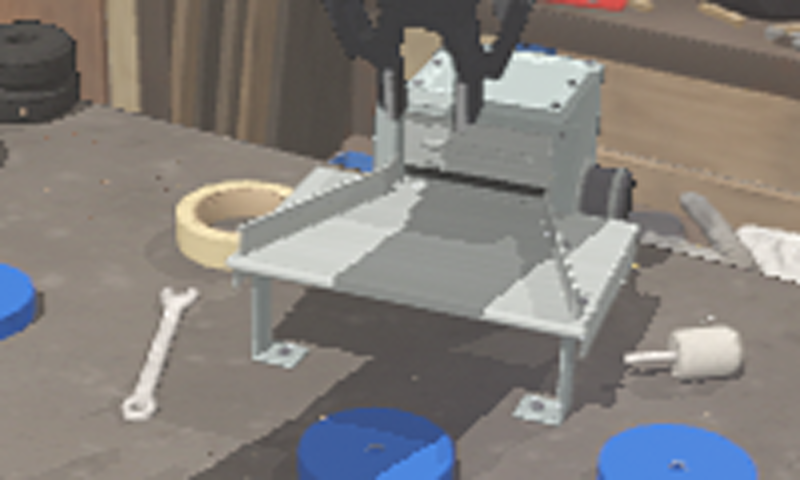

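View pics/wrist9.png

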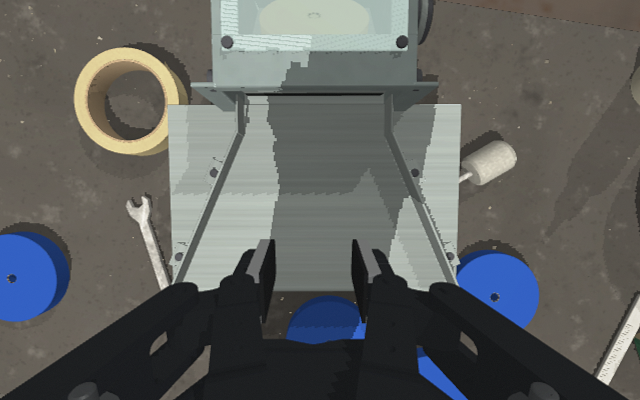

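View pics/scene9.png

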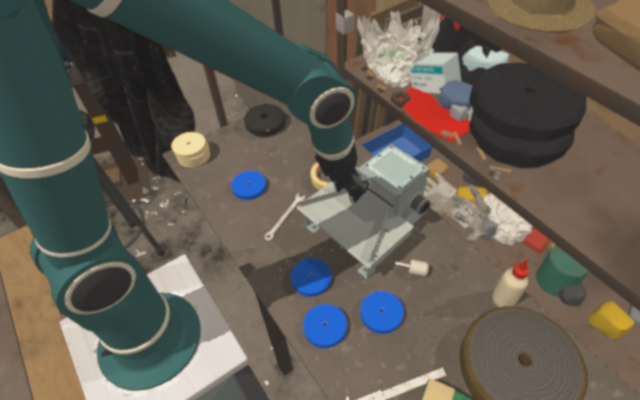

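```bash
python3 - <<'E'
from h import *
O=np.array([590.7,-31.1,0]);f=np.array([.989,.147,0])
for t,u,v in [('wrist8',313,99),('wrist9',315,15)]:
  a=pt(t,u,v,140);b=pt(t,u,v,20)
  for s in np.linspace(0,1,400):
    P=a+(b-a)*s;x=(P-O)@f
    if P[2]<80+17/np.cos(np.radians(40))-(x-28)*np.tan(np.radians(40)): print(t,'bore top at x,z',x,P[2]);break
A=cv2.imread('pics/side0.png')[178:205,315:400];B=cv2.imread('pics/side9.png')[178:205,315:400]
cv2.imwrite('pics/cmp.png',cv2.resize(np.vstack([A,B]),None,fx=7,fy=7,interpolation=cv2.INTER_CUBIC))
E
```

```text
wrist8 bore top at x,z 68.18063988408497 68.42105263157895
wrist9 bore top at x,z 76.11794212572713 61.80451127819549
```

View pics/cmp.png

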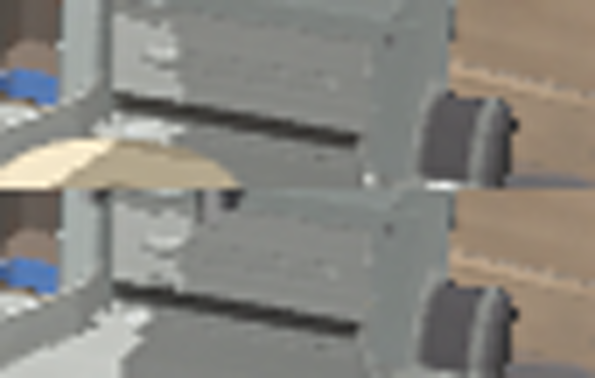

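```bash
python3 -c "
from workcell import *
print(hand_in(), get_state()['time_s'])"
```

```text
the job is handed in; nothing more can be done
the job is handed in; nothing more can be done
```

The brass blank is in the hopper and the flap is shut behind it. I handed the job in at about 10.4 s of the 38 s allowed. With the fingers part open, I pushed the blank along the tray onto the centre line and in under the flap until it tipped over the lip. Then I drew the fingers back and lifted them clear.

- **Blank:** through the roof window it lies tilted on the ramp, its centre about 70–75 mm past the mouth, so its front rim is at about the back wall. It was not lifted.
- **Flap:** in the side view the flap and its black edge line up with the picture taken before the start.
- **Bystanders:** the tape roll, felt bob and spanner look unmoved by eye. I did not measure them.
- **Forces:** every contact force I read was under 3 N. These were read at the end of each move, not continuously.

**A reading that disagreed:** the reported TCP lay about 38–40 mm below where the side and wrist depth pictures put the shut fingertips. I worked to the cameras and came down in small steps. First contact with the blank agreed with the cameras.

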